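# Fit and lock a rail of a camera slider

### The job

The near rail of the camera slider is only part-way into its end bracket and its clamp is open. Push the rail fully home against the end stop inside the bracket, then wind the near T-handle screw in (clockwise seen from above), half a turn at a time by alternate ends, until its collar lands on the boss and the handle goes solid; stop there, because forcing it dents the thin-walled rail. Let go with the rail still fully home, and leave the things standing about where they are.

Things in the scene. Friction and masses are not known exactly. Their poses are not given: they have to be found in the camera images.
- slider: Slider, fixed: two grey end brackets joined by the far black rail (already clamped). Origin on the table midway between brackets and rails; y along the rails towards the clamp bracket, x away from the robot. Near rail's line is at x -70 mm, far one's at +70. Plain bracket: y -165 to -115 mm, 76 mm high; clamp bracket: y 108 to 180, 82 mm high, screw bosses 92 mm; both 204 mm wide in x.
- stop (a point): Centre of the stop face closing the bore of the near rail in the clamp bracket, 46.5 mm above the table; axes as the slider's. The rail is fully home when its end touches this face; its two ends are then level with the far rail's.
- rail: Loose near rail, black square tube 25 x 25 x 400 mm, about 0.35 kg, lying through both brackets (1.5 mm play each side, 3.5 mm above). Origin at its centre, 46.5 mm above the table; y along the rail, its +y end (200 mm out) goes to the stop. Starts 20 to 42 mm short of it and slides with 1 to 3 N. The free span between the brackets is open to grasp.
- t_screw: Near clamp's steel T-screw. Origin at the bar's centre on the screw's vertical axis, 128 to 131 mm up; x along the bar. Bar 10 mm thick, 121 mm long; hub 22 mm; ball ends 15 mm; hold it 38 mm out. Sinks 6 mm a turn. 1 to 3 N turn it; the tip meets the rail after 0.5 turn or more, and at 0.65 to 1.1 turns its collar lands on the boss: it goes solid (8 to 15 N; much over 20 N dents the rail).
- camera: Bystander: black camera with lens, 125 mm wide, on the table to the right.
- lens_cap: Bystander: black lens cap, 62 mm across, 8 mm high, lying between the two rails.
- figure_a: Bystander: painted miniature on a 40 mm base, 62 mm high, by the clamp bracket.
- figure_b: Bystander: painted miniature on a 40 mm base, 55 mm high, beyond the far rail.
- paint_pot: Bystander: small paint pot, 32 mm across, 48 mm high, in front of the near rail.
- hex_key: Bystander: hex key, 97 x 29 x 7 mm, lying in front of the near rail.
- ruin: Bystander: piece of ruined wall terrain, 130 mm long, 70 mm high, on the left.
- blower: Bystander: rubber air blower for lenses, 62 mm across, 115 mm high, on the left.

How it is judged (in metres and radians):
On the way, in this order (a step that is already met when the one before it is completed fails the run):
1. the rail is pushed fully home: its end within 2 mm of the stop (y of rail in the frame of stop above -0.202 m), for 0.2 s.
2. with the rail home, the T-screw is wound in until its tip presses on the rail with over 15 N (it does so with about 25 N when the collar has landed) (y of rail in the frame of stop above -0.2025 m and contact force between t_screw and rail above 15 N), for 0.2 s.
At the end, for the whole second after the job is handed in: The near rail is fully home (its end within 2.5 mm of the stop) and at rest, and the near T-screw is wound in so far that it presses on the rail by itself with over 15 N (about 25 N with the collar landed), the robot having let go (all of step 2 and linear speed of rail below 0.01 m/s); the robot touches nothing.
It fails at once if the T-screw is forced past its seat: its tip presses on the rail with over 48 N and dents it (contact force between t_screw and rail above 48 N).
It fails at once if a bystander is pushed more than 30 mm (distance of any of camera, lens_cap, figure_a, figure_b, paint_pot, hex_key, ruin, blower from where it was at the start of the episode above 0.03 m).
It also fails if it takes over 72 s, if anything falls off the work surface, if the arm or the gripper's body presses on something with over 40 N, if the wrist force passes 120 N, or if a joint passes its speed limit or range.

### The arm

A 6-joint arm with a two-finger parallel gripper is mounted at the origin on the work surface. World frame = base frame: x ahead of the robot, y to its left, z up, the work surface at z = 0. Lengths are in mm, angles in rad, forces in N, time in s.
With the tool pointing down it reaches from about 275 to 1000 mm from the base axis. Payload 8.4 kg.
Tool frame: the origin (TCP) lies between the finger pads; the fingertips stand 19 mm ahead of it and the grasp point (between the pads) is the TCP; z points along the fingers, y is the direction in which the jaws open and shut (so a half turn about z gives the same grasp; the last joint's range is limited). The gripper opens to 85 mm and grips with 20 to 120 N. Pads are 22 mm wide; open, the fingers measure 114 mm over their backs; the gripper's body (76 mm by 85 mm) begins 54 mm behind the grasp point. The pads swing forward as they close: fully open they stand 13 mm farther back than shut.
Start: joints at [-1.11, 0.353, 1.633, -0, 1.155, -0.002], TCP at [279.034, -559.257, 250.281] pointing down, gripper open.
Joint ranges: [-2.63, 2.63], [-0.92, 2.1], [0.06, 2.66], [-1.3, 4.44], [0, 2.69], [-3.02, 3.02]. Speed limits (rad/s): [2.22, 2.22, 2.79, 3.14, 3.14, 3.14].

### API

Orientations are given as a unit quaternion [w, x, y, z].
In Python, from station import bot gives the robot as it stands.
- The arm moves only by the tool arm_command, never from a script. Its argument "steps" is a list of rows, each an object with "gripper": the opening, from 0 (shut) to 1 (fully open); "slide": the shift along the tool's x, y, z in mm, a list of three; "turn": the turn about the tool's z in degrees. In form: [{"gripper": gripper, "slide": [dx, dy, dz], "turn": turn}, ...]. A call has 1 to 10 rows; each row is the pose to reach, as a shift and turn from the pose commanded when the call began, along the tool's axes at that moment; what a row does not reach only later rows make up. A row lasts 1/12 s, in which the tool goes at most 41.7 mm and 7.16 degrees, less where a joint would pass 70% of its speed; a pose out of reach is approached as far as the arm can. A call with a gripper value outside its range is refused whole. The fingers move at their own pace and stop on an object; "force" is the grip in N (left out, the last holds). Time passes only in rows, so rows that repeat a pose let the fingers close. It gives the time, the measured TCP pose, the force and the opening at its end, in the units of the state.
- bot.observe(): the state, without advancing time (a new reading comes with each control period).
- bot.read_camera(name): name is "scene" or "top"; returns a dict with "img" (384x512x3 uint8, red, green, blue), "mtx" (3x3 intrinsics, pixels), "k1" (the pictures are not rectified: a ray, as slopes to the right and down, at radius r is drawn at 1 + k1 r^2 times it, then the intrinsics apply), "position" and "rotation" of the camera in the world. Camera axes: x right, y down, z forward; pixel columns grow to the right and rows downward; lengths in mm; the calibration is good to about 2 mm. A picture is of the moment at which its call begins. There is no depth.
- bot.job_done(): hands the job in, once; it reports no verdict.
The state is a dict: "t": time; "joints": joint angles; "qvel": joint speeds; "joint_efforts": joint torques, N m; "tcp_pos": TCP position; "ee_rot": TCP orientation; "wrist_force": force on the tool from outside, world axes, zero at the start; "ft_torque": the same for the moment, N m; "grip_width": finger opening in mm.
Only numpy, scipy, OpenCV 4.12 (cv2) and the standard library are available. Lean on these libraries where they do the work, as an engineer would, in place of code of your own. Each camera call takes 0.05 s, during which the arm holds its last target. There are 200 camera calls.

## Working session

There is one attempt and no reset: what is moved stays moved. The work goes in short steps, Python scripts to look and compute and a tool call to move; the robot and the scene stay as the last step left them, time stands still between calls to the robot, and variables do not carry over. Pictures are saved under pics/ and viewed, about 8 in all and at most 12, crops included, and the job is handed in when it is done.

Besides the shell and the picture viewer there is one more tool, called as a command line: name --argument value ..., lists and objects as JSON in quotes. arm_command: Moves the arm, as the interface text tells. Its arguments: {"type":"object","properties":{"steps":{"type":"array","items":{"type":"object","properties":{"gripper":{"type":"number"},"slide":{"type":"array","items":{"type":"number"}},"turn":{"type":"number"}}}},"force":{"type":"number"}},"required":["steps"]}

```bash
ls; mkdir -p pics; cat > h.py <<'E'
import numpy as np, cv2
from station import bot
def shot(n,f):
    c=bot.read_camera(n); cv2.imwrite('pics/'+f,c['img'][:,:,::-1]); np.savez('pics/'+f[:-4]+'.npz',**{k:np.array(v) for k,v in c.items()}); return c
def R(c):
    r=np.array(c['rotation'],float)
    if r.size==4:
        from scipy.spatial.transform import Rotation as Q
        r=Q.from_quat(np.roll(r.ravel(),-1)).as_matrix()
    return r
def ray(c,uv):
    k=np.array(c['mtx']); d=np.array([(uv[0]-k[0,2])/k[0,0],(uv[1]-k[1,2])/k[1,1]]); s=d.copy()
    for _ in range(20): s=d/(1+float(c['k1'])*(s@s))
    return R(c)@np.array([*s,1])
def onz(c,uv,z):
    p=np.array(c['position'],float).ravel(); d=ray(c,uv); return p+d*(z-p[2])/d[2]
def proj(c,P):
    q=R(c).T@(np.array(P,float)-np.array(c['position']).ravel()); s=q[:2]/q[2]; s=s*(1+float(c['k1'])*(s@s))
    k=np.array(c['mtx']); return k[:2,:2]@s+k[:2,2]
E
python3 - <<'E'
from h import *
print(bot.observe())
for n in('scene','top'):
    c=shot(n,n+'0.png'); print(n,c['mtx'],c['k1'],c['position'],c['rotation'])
E
```

```text
pics
{'t': 0.0, 'joints': array([-1.11040492e+00,  3.53649992e-01,  1.63411823e+00, -5.70592650e-06,
        1.15516364e+00, -2.39370810e-03]), 'qvel': array([-0.00143679, -0.00059432,  0.00067681, -0.00144634,  0.00212619,
        0.00097232]), 'joint_efforts': array([-5.04972428e-03, -6.05261636e+01, -3.42075098e+01, -1.94483837e-04,
        9.32304858e-03,  1.83598792e-05]), 'tcp_pos': array([ 278.83768598, -558.87259675,  249.56730043]), 'ee_rot': array([-6.51531937e-04,  9.73347496e-01,  2.29334262e-01, -1.54543236e-04]), 'wrist_force': array([-0.42795472,  0.6492264 , -0.44047996]), 'ft_torque': array([ 0.03051614, -0.03149027, -0.01822023]), 'grip_width': 85.91803360006013}
scene [[382.90285813   0.         256.83714351]
 [  0.         382.90285813 194.77672127]
 [  0.           0.           1.        ]] -0.0439994992351531 [1435.77377018  205.6830603   833.31099823] [-0.255376    0.54739187  0.71353492 -0.35498332]
top [[396.50998248   0.         257.50750084]
 [  0.         396.50998248 188.23880807]
 [  0.           0.           1.        ]] -0.015536282587874723 [ 429.213448    -83.01653669 1458.31248177] [-0.04081907  0.70974168 -0.70216714  0.03952043]
```

View pics/scene0.png

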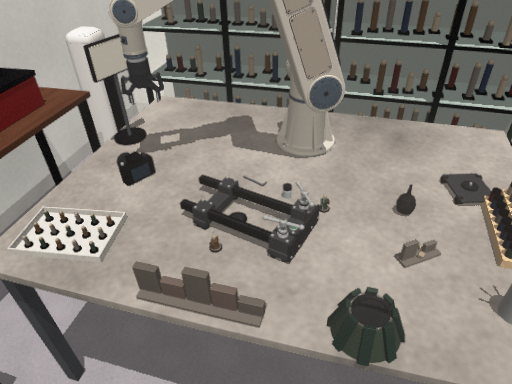

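View pics/top0.png

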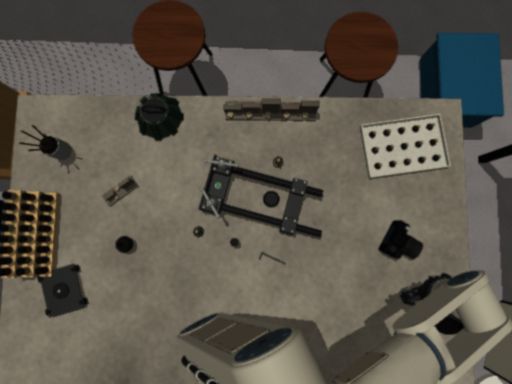

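Scene view: slider at about (255,215), camera at (135,165). Top view: slider at about (262,197), clamp bracket at left (215,185), near T-bar at about (213,205). I'll zoom in on the slider.

```bash
python3 - <<'E'
import cv2
a=cv2.imread('pics/top0.png')[145:270,185:335]; cv2.imwrite('pics/top0c.png',cv2.resize(a,None,fx=5,fy=4.8,interpolation=cv2.INTER_CUBIC))
a=cv2.imread('pics/scene0.png')[165:265,170:340]; cv2.imwrite('pics/scene0c.png',cv2.resize(a,None,fx=4.7,fy=4.7,interpolation=cv2.INTER_CUBIC))
E
```

```text
(no output)
```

View pics/top0c.png

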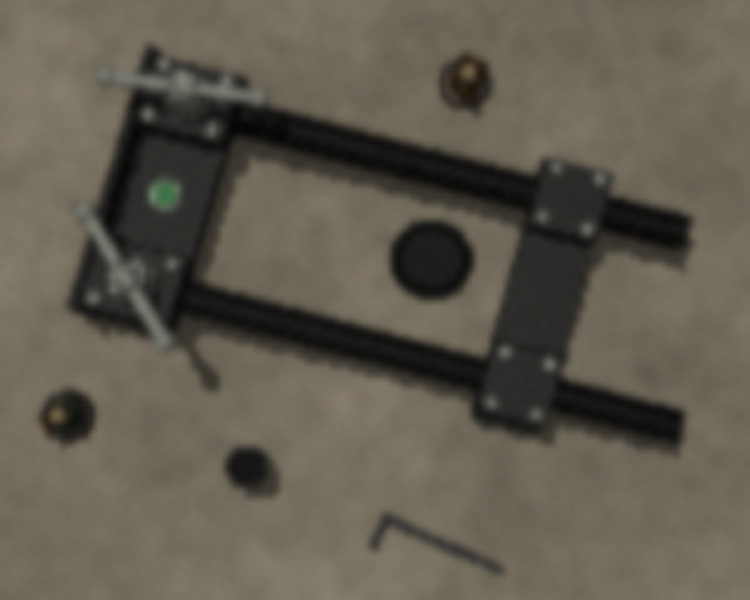

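View pics/scene0c.png

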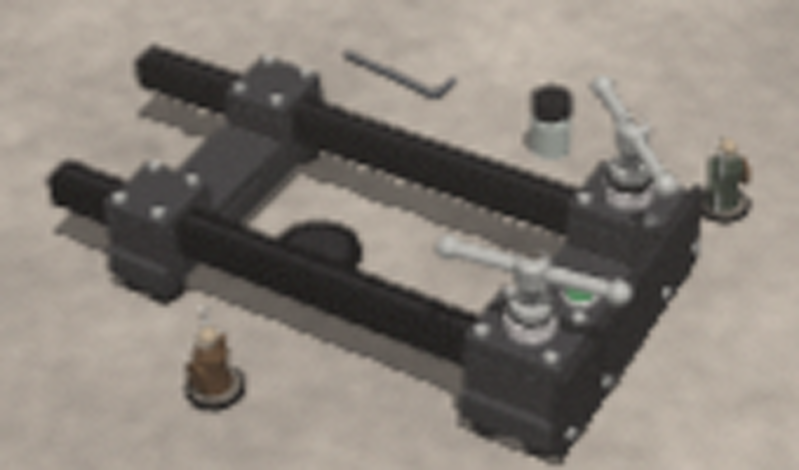

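Crop views. Top: near T-bar ends at (83,210) and (168,342), near rail's free end at (682,428), far rail's at (688,230). Scene: near T-bar ends at (600,85) and (668,187).

```bash
cat >> h.py <<'E'
def load(f): return dict(np.load('pics/'+f+'.npz'))
def tri(c1,u1,c2,u2):
    p,q=[np.array(c['position']).ravel() for c in(c1,c2)]; a,b=ray(c1,u1),ray(c2,u2)
    s=np.linalg.lstsq(np.c_[a,-b],q-p,rcond=None)[0]; A=p+a*s[0];B=q+b*s[1]; return (A+B)/2,np.linalg.norm(A-B)
T=lambda u,v:(185+u/5-.4,145+v/4.8-.4)
S=lambda u,v:(170+u/4.7-.4,165+v/4.7-.4)
E
python3 - <<'E'
from h import *
t=load('top0');s=load('scene0');np.set_printoptions(precision=1,suppress=True)
for n,uv,z in [('nearrail a',(200,301),59),('b',(480,371),59),('end',(682,425),59),('far a',(250,121),59),('b',(535,186),59),('end',(688,228),59),
 ('plain cnr near R',(545,428),76),('plain near L',(487,408),76),('plain far R',(607,178),76),('plain far L',(548,162),76),('clamp far L',(150,50),82),('clamp near L',(75,303),82),('clamp near R',(175,325),82),('fig a',(68,415),20),('pot',(248,467),48),('lenscap',(432,260),8),('green',(165,194),82)]:
    print(n,onz(t,T(*uv),z))
for a,b in [((83,210),(668,187)),((168,342),(600,85)),((126,276),(632,133)),((103,77),(622,291)),((260,97),(447,245)),((688,228),(62,180)),((682,425),(150,62))]:
    print(tri(t,T(*a),s,S(*b)))
E
```

```text
nearrail a [519.9  36.   59. ]
b [ 470.7 -162.1   59. ]
end [ 432.8 -304.    59. ]
far a [654.3   2.9  59. ]
b [ 607.8 -200.7   59. ]
end [ 577.6 -309.3   59. ]
plain cnr near R [ 429.6 -206.4   76. ]
plain near L [ 443.6 -166.1   76. ]
plain far R [ 612.  -249.8   76. ]
plain far L [ 623.4 -208.4   76. ]
clamp far L [702.7  73.   82. ]
clamp near L [516.  120.9  82. ]
clamp near R [500.9  51.   82. ]
fig a [435.6 132.9  20. ]
pot [398.9   0.6  48. ]
lenscap [ 556.4 -129.4    8. ]
green [596.2  60.1  82. ]
(array([578.8, 111.2, 126.2]), np.float64(1.0072800680359955))
(array([486.5,  51.3, 127.4]), np.float64(0.4625790823242638))
(array([532.4,  80.7, 127.5]), np.float64(0.6995210125879191))
(array([674.6, 100.5, 123.3]), np.float64(0.8587099783183706))
(array([661.1,  -7.2, 123.9]), np.float64(0.7159602319267606))
(array([ 577.8, -308.8,   47.8]), np.float64(4.961189732750611))
(array([ 431.8, -303. ,   47.9]), np.float64(5.925195664418592))
```

```bash
cat >> h.py <<'E'
from scipy.spatial.transform import Rotation as Q
def rel(P,psi=None):
    o=bot.observe(); r=Q.from_quat(np.roll(o['ee_rot'],-1)).as_matrix(); now=np.degrees(np.arctan2(r[1,0],r[0,0]))
    print('t',round(o['t'],2),'tcp',o['tcp_pos'].round(1),'psi',round(now,1),'j',o['joints'].round(2),'F',o['wrist_force'].round(1),'M',o['ft_torque'].round(2),'w',round(o['grip_width'],1))
    print('slide',(r.T@(np.array(P,float)-o['tcp_pos'])).round(1),'turn',None if psi is None else round((now-psi+180)%360-180,1))
E
python3 -c "
from h import *
rel((488,-94,250),75.9)"
```

```text
t 0.1 tcp [ 278.9 -558.9  249.6] psi 26.5 j [-1.11  0.35  1.63  0.    1.16 -0.  ] F [ 0.5 -0.4  0.2] M [0.04 0.01 0.02] w 85.3
slide [ 394.7 -322.6    0. ] turn -49.4
```

arm_command --steps '[{"slide": [39,-32,0],"turn": -5,"gripper": 1},{"slide": [79,-64,0],"turn": -10,"gripper": 1},{"slide": [118,-97,0],"turn": -15,"gripper": 1},{"slide": [158,-129,0],"turn": -20,"gripper": 1},{"slide": [197,-161,0],"turn": -25,"gripper": 1},{"slide": [230,-188,0],"turn": -30,"gripper": 1},{"slide": [260,-213,0],"turn": -35,"gripper": 1},{"slide": [290,-237,0],"turn": -40,"gripper": 1},{"slide": [320,-262,0],"turn": -45,"gripper": 1},{"slide": [350,-286,0],"turn": -49.4,"gripper": 1}]'

```text
t: 0.93
tcp_pos: [450.1, -177.2, 250.2]
ee_rot: [-0.0, 0.787, 0.617, -0.0]
wrist_force: [1.4, 0.2, -0.6]
grip_width: 85.5
```

```bash
python3 -c "
from h import *
rel((488,-94,120),75.9)"
```

```text
t 0.93 tcp [ 450.1 -177.2  250.2] psi 76.2 j [-0.38  0.13  1.93 -0.    1.08 -0.14] F [ 1.4  0.2 -0.6] M [-0.03 -0.02  0.02] w 85.5
slide [ 89.9  16.9 130.2] turn 0.3
```

arm_command --steps '[{"slide": [35,6,0],"gripper": 1},{"slide": [57,10,20],"gripper": 1},{"slide": [57,10,55],"gripper": 1},{"slide": [57,10,90],"gripper": 1},{"slide": [57,10,120],"gripper": 1},{"slide": [57,10,130],"gripper": 1},{"slide": [57,10,130],"gripper": 1}]'

```text
invalid input
```

```bash
python3 - <<'E'
from h import *
rel((488,-94,48),75.9)
c=shot('top','top1.png')
a=c['img'][145:270,185:335,::-1]; cv2.imwrite('pics/top1c.png',cv2.resize(a,None,fx=5,fy=4.8,interpolation=cv2.INTER_CUBIC))
E
```

```text
t 0.93 tcp [ 450.1 -177.2  250.2] psi 76.2 j [-0.38  0.13  1.93 -0.    1.08 -0.14] F [ 1.4  0.2 -0.6] M [-0.03 -0.02  0.02] w 85.5
slide [ 89.9  16.9 202.2] turn 0.3
```

View pics/top1c.png

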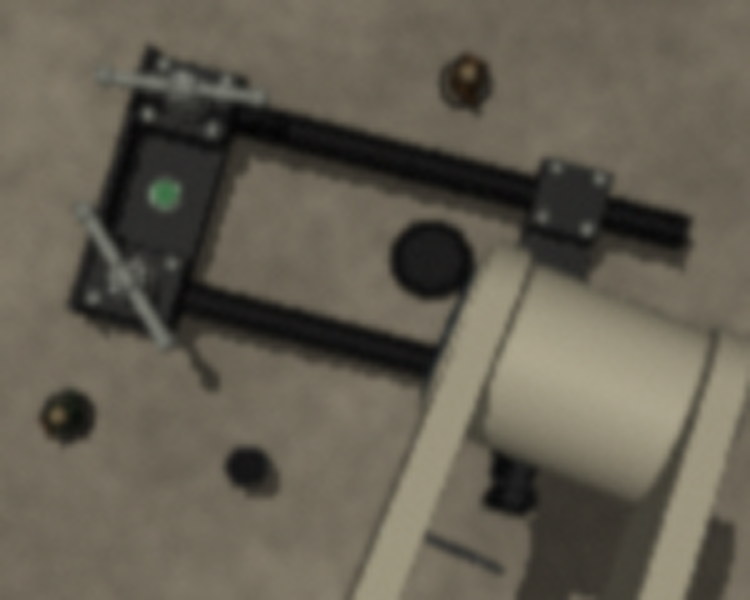

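The move was refused because every row needs a turn. The picture shows the arm still short of the grasp, over (580,370). Sending it again with turns.

arm_command --steps '[{"slide": [35,6,0],"turn": 0,"gripper": 1},{"slide": [57,10,20],"turn": 0,"gripper": 1},{"slide": [57,10,55],"turn": 0,"gripper": 1},{"slide": [57,10,90],"turn": 0,"gripper": 1},{"slide": [57,10,120],"turn": 0,"gripper": 1},{"slide": [57,10,130],"turn": 0,"gripper": 1},{"slide": [57,10,130],"turn": 0,"gripper": 1}]'

```text
t: 1.57
tcp_pos: [471.6, -125.9, 118.0]
ee_rot: [-0.002, 0.788, 0.615, -0.002]
wrist_force: [-0.6, -0.2, 0.3]
grip_width: 85.5
```

```bash
python3 - <<'E'
from h import *
rel((488,-94,48),75.9)
c=shot('scene','s1.png')
a=c['img'][115:265,150:350,::-1]; cv2.imwrite('pics/s1c.png',cv2.resize(a,None,fx=4,fy=4,interpolation=cv2.INTER_CUBIC))
E
```

```text
t 1.57 tcp [ 471.6 -125.9  118. ] psi 75.9 j [-0.26  0.32  2.03 -0.    0.79 -0.02] F [-0.6 -0.2  0.3] M [-0.03 -0.   -0.03] w 85.5
slide [34.9  8.5 70. ] turn 0.0
```

View pics/s1c.png

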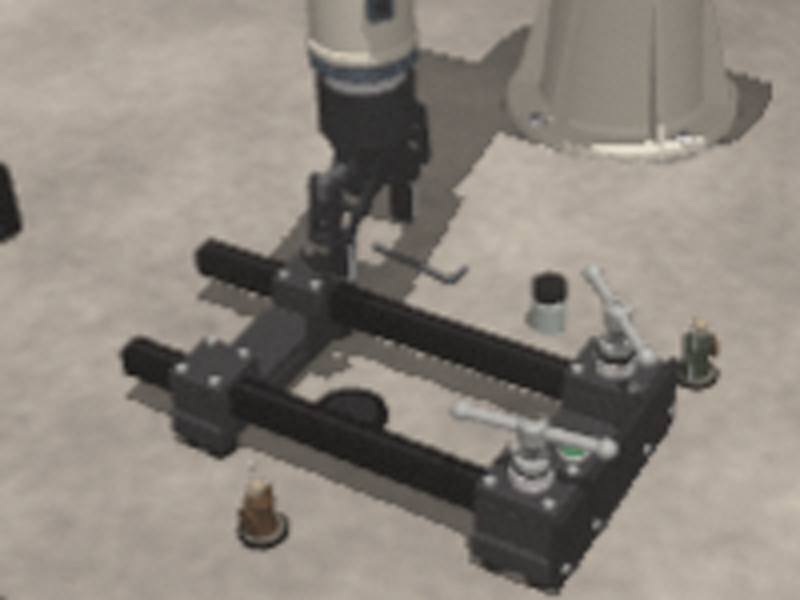

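The gripper is straddling the rail beside the plain bracket, at (335,240) in this crop, 35 mm short along the rail. I'll correct that, then descend.

arm_command --steps '[{"slide": [20,5,0],"turn": 0,"gripper": 1},{"slide": [35,9,0],"turn": 0,"gripper": 1},{"slide": [35,9,10],"turn": 0,"gripper": 1},{"slide": [35,9,30],"turn": 0,"gripper": 1},{"slide": [35,9,50],"turn": 0,"gripper": 1},{"slide": [35,9,65],"turn": 0,"gripper": 1},{"slide": [35,9,70],"turn": 0,"gripper": 1},{"slide": [35,9,70],"turn": 0,"gripper": 1},{"slide": [35,9,70],"turn": 0,"gripper": 1}]'

```text
t: 2.37
tcp_pos: [491.3, -95.1, 51.1]
ee_rot: [0.0, 0.789, 0.615, 0.0]
wrist_force: [0.1, 0.8, -0.0]
grip_width: 85.8
```

arm_command --steps '[{"slide": [0,0,0],"turn": 0,"gripper": 0.5},{"slide": [0,0,0],"turn": 0,"gripper": 0.4},{"slide": [0,0,0],"turn": 0,"gripper": 0.3},{"slide": [0,0,0],"turn": 0,"gripper": 0.2},{"slide": [0,0,0],"turn": 0,"gripper": 0.2},{"slide": [0,0,0],"turn": 0,"gripper": 0.2},{"slide": [0,0,0],"turn": 0,"gripper": 0.2}]' --force 30

```text
t: 2.95
tcp_pos: [487.3, -93.8, 50.1]
ee_rot: [-0.003, 0.789, 0.615, -0.002]
wrist_force: [-11.9, 2.6, 12.3]
grip_width: 24.4
```

arm_command --steps '[{"slide": [2,-3,-1],"turn": 0,"gripper": 0.2},{"slide": [5,-3,-1],"turn": 0,"gripper": 0.2},{"slide": [8,-3,-1],"turn": 0,"gripper": 0.2},{"slide": [11,-3,-1],"turn": 0,"gripper": 0.2},{"slide": [14,-3,-1],"turn": 0,"gripper": 0.2},{"slide": [16,-3,-1],"turn": 0,"gripper": 0.2},{"slide": [18,-3,-1],"turn": 0,"gripper": 0.2},{"slide": [20,-3,-1],"turn": 0,"gripper": 0.2},{"slide": [20,-3,-1],"turn": 0,"gripper": 0.2}]'

```text
t: 3.7
tcp_pos: [492.4, -74.0, 51.1]
ee_rot: [-0.0, 0.788, 0.615, -0.0]
wrist_force: [-3.3, 2.3, -2.3]
grip_width: 24.6
```

arm_command --steps '[{"slide": [2,0,0],"turn": 0,"gripper": 0.2},{"slide": [4,0,0],"turn": 0,"gripper": 0.2},{"slide": [5,0,0],"turn": 0,"gripper": 0.2},{"slide": [5,0,0],"turn": 0,"gripper": 0.2}]'

```text
t: 4.03
tcp_pos: [493.6, -69.4, 51.2]
ee_rot: [-0.0, 0.788, 0.615, -0.0]
wrist_force: [-4.8, 0.8, -3.6]
grip_width: 24.6
```

Still free. I'll push on 2 mm at a time until it resists.

arm_command --steps '[{"slide": [1.5,0,0],"turn": 0,"gripper": 0.2},{"slide": [3,0,0],"turn": 0,"gripper": 0.2},{"slide": [4,0,0],"turn": 0,"gripper": 0.2},{"slide": [4,0,0],"turn": 0,"gripper": 0.2}]'

```text
t: 4.37
tcp_pos: [494.6, -65.6, 51.2]
ee_rot: [-0.0, 0.788, 0.615, -0.0]
wrist_force: [-4.7, 1.2, -4.1]
grip_width: 24.7
```

arm_command --steps '[{"slide": [1.5,0,0],"turn": 0,"gripper": 0.2},{"slide": [3,0,0],"turn": 0,"gripper": 0.2},{"slide": [3,0,0],"turn": 0,"gripper": 0.2},{"slide": [3,0,0],"turn": 0,"gripper": 0.2}]'

```text
t: 4.7
tcp_pos: [494.9, -64.6, 51.2]
ee_rot: [0.001, 0.788, 0.616, -0.001]
wrist_force: [-8.7, -17.6, -2.1]
grip_width: 24.6
```

arm_command --steps '[{"slide": [1.5,0,0],"turn": 0,"gripper": 0.2},{"slide": [3,0,0],"turn": 0,"gripper": 0.2},{"slide": [3,0,0],"turn": 0,"gripper": 0.2},{"slide": [3,0,0],"turn": 0,"gripper": 0.2}]'

```text
t: 5.03
tcp_pos: [495.2, -63.4, 51.2]
ee_rot: [0.001, 0.788, 0.616, -0.002]
wrist_force: [-9.6, -30.6, -1.3]
grip_width: 24.7
```

Solid stop: 30 N, after about 30 mm of travel, which matches the picture. Opening and lifting.

arm_command --steps '[{"slide": [0,0,0],"turn": 0,"gripper": 0.4},{"slide": [0,0,0],"turn": 0,"gripper": 0.7},{"slide": [0,0,0],"turn": 0,"gripper": 1},{"slide": [0,0,0],"turn": 0,"gripper": 1},{"slide": [0,0,-25],"turn": 0,"gripper": 1},{"slide": [0,0,-60],"turn": 0,"gripper": 1},{"slide": [0,0,-95],"turn": 0,"gripper": 1},{"slide": [0,0,-120],"turn": 0,"gripper": 1},{"slide": [0,0,-140],"turn": 0,"gripper": 1},{"slide": [0,0,-140],"turn": 0,"gripper": 1}]'

```text
t: 5.87
tcp_pos: [499.3, -59.9, 195.8]
ee_rot: [0.003, 0.788, 0.615, 0.003]
wrist_force: [1.0, -0.5, 0.2]
grip_width: 85.2
```

```bash
python3 - <<'E'
from h import *
b=np.radians(33); e=np.array([532.4,80.7])+38*np.array([np.cos(b),np.sin(b)]); print(e)
rel((*e,190),213)
c=shot('scene','s2.png')
a=c['img'][165:265,170:340,::-1]; cv2.imwrite('pics/s2c.png',cv2.resize(a,None,fx=4.7,fy=4.7,interpolation=cv2.INTER_CUBIC))
E
```

```text
[564.26948158 101.39628333]
t 5.87 tcp [499.3 -59.9 195.8] psi 76.0 j [-0.12  0.22  1.95  0.    0.96  0.12] F [ 1.  -0.5  0.2] M [-0.02 -0.03  0.02] w 85.2
slide [172.3  23.8   6.2] turn -137.0
```

View pics/s2c.png

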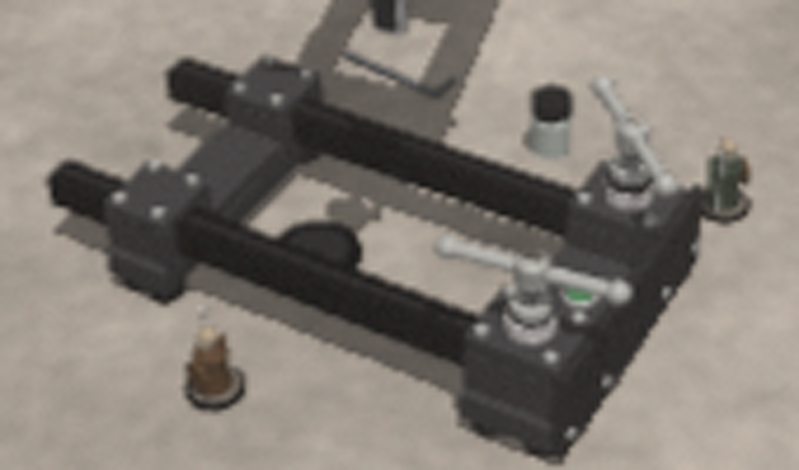

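The near rail's end is now at (185,75), overhanging as far as the far rail's end does, so it looks home. On to the T-bar's far end.

arm_command --steps '[{"slide": [20,3,0],"turn": -7,"gripper": 1},{"slide": [40,6,0],"turn": -14,"gripper": 1},{"slide": [60,9,0],"turn": -21,"gripper": 1},{"slide": [80,12,0],"turn": -28,"gripper": 1},{"slide": [100,15,0],"turn": -35,"gripper": 1},{"slide": [120,18,0],"turn": -42,"gripper": 1},{"slide": [140,20,0],"turn": -49,"gripper": 1},{"slide": [155,22,0],"turn": -56,"gripper": 1},{"slide": [165,23,0],"turn": -63,"gripper": 1},{"slide": [172,24,0],"turn": -70,"gripper": 1}]'

```text
t: 6.75
tcp_pos: [561.3, 102.4, 189.7]
ee_rot: [-0.001, 0.29, 0.957, -0.0]
wrist_force: [0.4, 0.4, -0.9]
grip_width: 85.3
```

arm_command --steps '[{"slide": [0,0,0],"turn": -7,"gripper": 1},{"slide": [0,0,0],"turn": -14,"gripper": 1},{"slide": [0,0,0],"turn": -21,"gripper": 1},{"slide": [0,0,0],"turn": -28,"gripper": 1},{"slide": [0,0,0],"turn": -35,"gripper": 1},{"slide": [0,0,0],"turn": -42,"gripper": 1},{"slide": [0,0,0],"turn": -49,"gripper": 1},{"slide": [0,0,0],"turn": -56,"gripper": 1},{"slide": [0,0,0],"turn": -63,"gripper": 1},{"slide": [0,0,0],"turn": -68,"gripper": 1}]'

```text
t: 7.58
tcp_pos: [560.9, 101.2, 189.7]
ee_rot: [-0.001, -0.295, 0.955, 0.0]
wrist_force: [0.1, 0.8, 0.0]
grip_width: 85.4
```

```bash
python3 - <<'E'
from h import *
rel((564.3,101.4,130),213)
E
```

```text
t 7.58 tcp [560.9 101.2 189.7] psi -145.7 j [ 0.18  0.34  1.81  0.    1.   -1.99] F [0.1 0.8 0. ] M [-0.01 -0.02  0.04] w 85.4
slide [-3.  -1.8 59.7] turn 1.3
```

arm_command --steps '[{"slide": [-3,-2,15],"turn": 1,"gripper": 1},{"slide": [-3,-2,35],"turn": 1,"gripper": 1},{"slide": [-3,-2,50],"turn": 1,"gripper": 1},{"slide": [-3,-2,60],"turn": 1,"gripper": 1},{"slide": [-3,-2,60],"turn": 1,"gripper": 1},{"slide": [-3,-2,60],"turn": 1,"gripper": 0.5},{"slide": [-3,-2,60],"turn": 1,"gripper": 0.3},{"slide": [-3,-2,60],"turn": 1,"gripper": 0.2},{"slide": [-3,-2,60],"turn": 1,"gripper": 0.1},{"slide": [-3,-2,60],"turn": 1,"gripper": 0.04}]' --force 20

```text
t: 8.42
tcp_pos: [565.5, 101.1, 132.0]
ee_rot: [0.001, -0.283, 0.959, -0.0]
wrist_force: [0.9, -0.2, 0.8]
grip_width: 25.3
```

arm_command --steps '[{"slide": [0,0,0],"turn": 0,"gripper": 0.04},{"slide": [0,0,0],"turn": 0,"gripper": 0.04},{"slide": [0,0,0],"turn": 0,"gripper": 0.04}]'

```text
t: 8.67
tcp_pos: [564.9, 102.0, 131.7]
ee_rot: [0.0, -0.283, 0.959, 0.001]
wrist_force: [-2.9, 6.1, 3.6]
grip_width: 9.5
```

```bash
python3 - <<'E'
from h import *
rel((564.3,101.4,130),213)
c=shot('scene','s3.png')
a=c['img'][150:250,230:350,::-1]; cv2.imwrite('pics/s3c.png',cv2.resize(a,None,fx=6,fy=6,interpolation=cv2.INTER_CUBIC))
E
```

```text
t 8.67 tcp [564.9 102.  131.7] psi -147.1 j [ 0.18  0.41  1.84  0.    0.88 -1.97] F [-2.9  6.1  3.6] M [ 0.96  0.38 -0.25] w 9.5
slide [ 0.8 -0.2  1.7] turn -0.1
```

View pics/s3c.png

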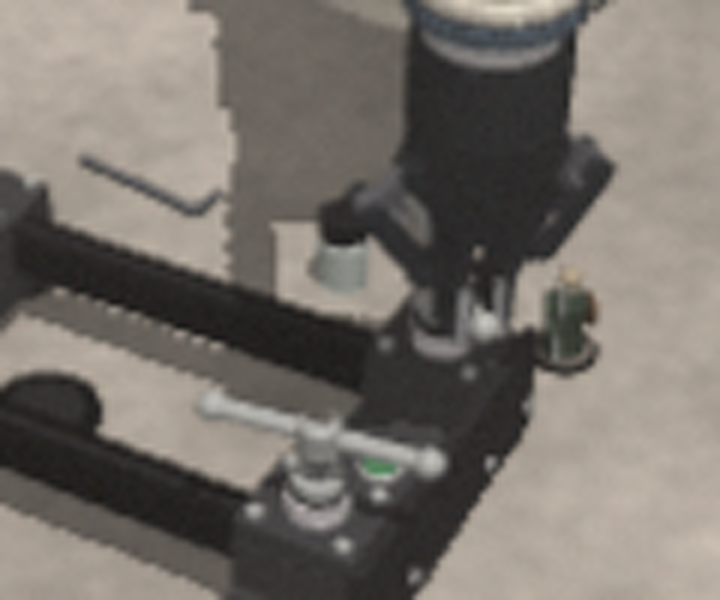

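The pads are on the bar (opening 9.5 mm) with the ball end visible outside them at (485,322). Tool x points at the hub, so one table of arc points with 38.8 mm radius serves each 60° swing.

arm_command --steps '[{"slide": [0.2,-4.1,0.1],"turn": 6,"gripper": 0.04},{"slide": [0.8,-8.1,0.2],"turn": 12,"gripper": 0.04},{"slide": [1.9,-12,0.3],"turn": 18,"gripper": 0.04},{"slide": [3.4,-15.8,0.4],"turn": 24,"gripper": 0.04},{"slide": [5.2,-19.4,0.5],"turn": 30,"gripper": 0.04},{"slide": [7.4,-22.8,0.6],"turn": 36,"gripper": 0.04},{"slide": [10,-26,0.7],"turn": 42,"gripper": 0.04},{"slide": [12.8,-28.8,0.8],"turn": 48,"gripper": 0.04},{"slide": [16,-31.4,0.9],"turn": 54,"gripper": 0.04},{"slide": [19.4,-33.6,1],"turn": 60,"gripper": 0.04}]'

```text
t: 9.55
tcp_pos: [564.4, 64.6, 130.3]
ee_rot: [-0.003, 0.238, 0.971, 0.001]
wrist_force: [-12.7, 17.0, 8.1]
grip_width: 9.4
```

```bash
cat >> h.py <<'E'
def arc(c=(532.4,80.7)):
    o=bot.observe(); d=o['tcp_pos'][:2]-c; rel((*c,130)); F=o['wrist_force']; r=np.hypot(*d); u=d/r
    print('bar angle',np.degrees(np.arctan2(d[1],d[0])).round(1),'r',r.round(1),'Fradial',(F[:2]@u).round(1),'Ftang ccw',(F[1]*u[0]-F[0]*u[1]).round(1))
E
python3 -c "
from h import *
arc()"
```

```text
t 9.55 tcp [564.4  64.6 130.3] psi 152.5 j [ 0.11  0.41  1.85  0.01  0.88 -0.99] F [-12.7  17.    8.1] M [ 2.79  1.89 -0.33] w 9.4
slide [35.8 -0.5  0.5] turn None
bar angle -26.7 r 35.8 Fradial -19.0 Ftang ccw 9.5
```

arm_command --steps '[{"slide": [3,0,0],"turn": 0,"gripper": 0.04},{"slide": [3,0,0],"turn": 0,"gripper": 0.04}]'

```text
t: 9.72
tcp_pos: [564.2, 65.1, 130.8]
ee_rot: [0.0, 0.235, 0.972, 0.001]
wrist_force: [-1.6, 8.4, 0.7]
grip_width: 9.3
```

```bash
python3 -c "
from h import *
arc()"
```

```text
t 9.72 tcp [564.2  65.1 130.8] psi 152.8 j [ 0.11  0.41  1.86  0.    0.88 -0.99] F [-1.6  8.4  0.7] M [ 1.33  0.22 -0.24] w 9.3
slide [35.4 -0.6  0.8] turn None
bar angle -26.2 r 35.4 Fradial -5.2 Ftang ccw 6.8
```

The fit gives the axis near (532.6, 82) and a radius of 37 mm. Using that for the next arc.

arm_command --steps '[{"slide": [0.2,-3.9,0.1],"turn": 6,"gripper": 0.04},{"slide": [0.8,-7.7,0.2],"turn": 12,"gripper": 0.04},{"slide": [1.8,-11.4,0.3],"turn": 18,"gripper": 0.04},{"slide": [3.2,-15,0.4],"turn": 24,"gripper": 0.04},{"slide": [5,-18.5,0.5],"turn": 30,"gripper": 0.04},{"slide": [7.1,-21.7,0.6],"turn": 36,"gripper": 0.04},{"slide": [9.5,-24.8,0.7],"turn": 42,"gripper": 0.04},{"slide": [12.2,-27.5,0.8],"turn": 48,"gripper": 0.04},{"slide": [15.3,-29.9,0.9],"turn": 54,"gripper": 0.04},{"slide": [18.5,-32,1],"turn": 60,"gripper": 0.04}]'

```text
t: 10.55
tcp_pos: [533.8, 46.5, 129.9]
ee_rot: [-0.001, 0.691, 0.723, 0.002]
wrist_force: [1.3, 18.9, 0.8]
grip_width: 9.1
```

```bash
python3 -c "
from h import *
arc((532.6,82))"
```

```text
t 10.55 tcp [533.8  46.5 129.9] psi 92.5 j [0.08 0.37 1.93 0.01 0.85 0.03] F [ 1.3 18.9  0.8] M [ 3.06 -0.17 -0.07] w 9.1
slide [35.6  0.4  0. ] turn None
bar angle -88.1 r 35.6 Fradial -18.8 Ftang ccw 2.0
```

arm_command --steps '[{"slide": [3,0,0],"turn": 0,"gripper": 0.04},{"slide": [4,0,0],"turn": 0,"gripper": 0.04},{"slide": [4,0,0],"turn": 0,"gripper": 0.04}]'

```text
t: 10.8
tcp_pos: [533.9, 47.0, 129.8]
ee_rot: [0.001, 0.688, 0.725, 0.0]
wrist_force: [1.6, -3.6, 1.5]
grip_width: 9.2
```

```bash
python3 -c "
from h import *
arc((532.6,82))"
```

```text
t 10.8 tcp [533.9  47.  129.8] psi 93.0 j [ 0.09  0.37  1.93 -0.    0.85  0.03] F [ 1.6 -3.6  1.5] M [-0.66 -0.19 -0.11] w 9.2
slide [35.   0.5 -0.2] turn None
bar angle -87.9 r 35.0 Fradial 3.7 Ftang ccw 1.5
```

arm_command --steps '[{"slide": [0.2,-3.9,0.1],"turn": 6,"gripper": 0.04},{"slide": [0.8,-7.7,0.2],"turn": 12,"gripper": 0.04},{"slide": [1.8,-11.4,0.3],"turn": 18,"gripper": 0.04},{"slide": [3.2,-15,0.4],"turn": 24,"gripper": 0.04},{"slide": [5,-18.5,0.5],"turn": 30,"gripper": 0.04},{"slide": [7.1,-21.7,0.6],"turn": 36,"gripper": 0.04},{"slide": [9.5,-24.8,0.7],"turn": 42,"gripper": 0.04},{"slide": [12.2,-27.5,0.8],"turn": 48,"gripper": 0.04},{"slide": [15.3,-29.9,0.9],"turn": 54,"gripper": 0.04},{"slide": [18.5,-32,1],"turn": 60,"gripper": 0.04}]'

```text
t: 11.63
tcp_pos: [500.8, 64.2, 128.8]
ee_rot: [0.0, 0.96, 0.281, 0.001]
wrist_force: [1.5, -1.8, 1.9]
grip_width: 9.5
```

```bash
python3 -c "
from h import *
arc((532.2,84.2))"
```

```text
t 11.63 tcp [500.8  64.2 128.8] psi 32.7 j [ 0.12  0.33  1.99 -0.    0.82  1.13] F [ 1.5 -1.8  1.9] M [-0.24 -0.22 -0.02] w 9.5
slide [37.3  0.1 -1.2] turn None
bar angle -147.5 r 37.3 Fradial -0.3 Ftang ccw 2.3
```

Half a turn done, with 2 N tangential, and the axis confirmed at (532.2, 84.2). Release, lift, unwind 180° and take the other end.

arm_command --steps '[{"slide": [0,0,0],"turn": 0,"gripper": 0.6},{"slide": [0,0,0],"turn": 0,"gripper": 0.6},{"slide": [0,0,0],"turn": 0,"gripper": 0.6},{"slide": [0,0,-20],"turn": 0,"gripper": 0.6},{"slide": [0,0,-45],"turn": 0,"gripper": 0.6},{"slide": [5,0,-55],"turn": -7,"gripper": 0.6},{"slide": [15,0,-60],"turn": -14,"gripper": 0.6},{"slide": [25,0,-60],"turn": -21,"gripper": 0.6},{"slide": [35,0,-60],"turn": -28,"gripper": 0.6},{"slide": [45,0,-60],"turn": -35,"gripper": 0.6}]'

```text
t: 12.47
tcp_pos: [538.5, 88.9, 188.5]
ee_rot: [0.0, 0.827, 0.562, 0.0]
wrist_force: [0.8, -0.2, 0.9]
grip_width: 51.1
```

arm_command --steps '[{"slide": [0,0,0],"turn": -7,"gripper": 0.6},{"slide": [0,0,0],"turn": -14,"gripper": 0.6},{"slide": [0,0,0],"turn": -21,"gripper": 0.6},{"slide": [0,0,0],"turn": -28,"gripper": 0.6},{"slide": [0,0,0],"turn": -35,"gripper": 0.6},{"slide": [0,0,0],"turn": -42,"gripper": 0.6},{"slide": [0,0,0],"turn": -49,"gripper": 0.6},{"slide": [0,0,0],"turn": -56,"gripper": 0.6},{"slide": [0,0,0],"turn": -63,"gripper": 0.6},{"slide": [0,0,0],"turn": -70,"gripper": 0.6}]'

```text
t: 13.3
tcp_pos: [538.0, 88.7, 188.2]
ee_rot: [-0.0, 0.355, 0.935, -0.0]
wrist_force: [-0.7, 0.4, -0.1]
grip_width: 51.4
```

arm_command --steps '[{"slide": [0,0,0],"turn": -7,"gripper": 0.6},{"slide": [0,0,0],"turn": -14,"gripper": 0.6},{"slide": [0,0,0],"turn": -21,"gripper": 0.6},{"slide": [0,0,0],"turn": -28,"gripper": 0.6},{"slide": [0,0,0],"turn": -35,"gripper": 0.6},{"slide": [0,0,0],"turn": -42,"gripper": 0.6},{"slide": [0,0,0],"turn": -49,"gripper": 0.6},{"slide": [0,0,0],"turn": -56,"gripper": 0.6},{"slide": [0,0,0],"turn": -63,"gripper": 0.6},{"slide": [0,0,0],"turn": -70,"gripper": 0.6}]'

```text
t: 14.13
tcp_pos: [538.0, 88.7, 188.2]
ee_rot: [-0.0, -0.246, 0.969, -0.0]
wrist_force: [-0.4, -0.5, 0.3]
grip_width: 51.2
```

```bash
python3 -c "
from h import *
rel((563.3,104.2,129),212.7)
c=shot('scene','s4.png')
a=c['img'][150:250,230:350,::-1]; cv2.imwrite('pics/s4c.png',cv2.resize(a,None,fx=6,fy=6,interpolation=cv2.INTER_CUBIC))
"
```

```text
t 14.13 tcp [538.   88.7 188.2] psi -151.6 j [ 0.16  0.3   1.86 -0.    0.98 -1.91] F [-0.4 -0.5  0.3] M [0.04 0.02 0.01] w 51.2
slide [-29.6   1.6  59.2] turn -4.3
```

View pics/s4c.png

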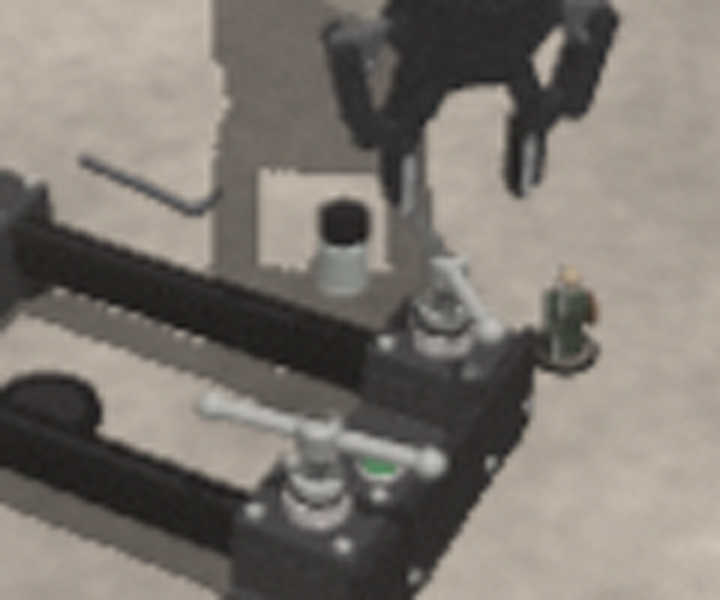

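The bar is back at the same angle and a little lower, with its far ball at (490,327). The fingers are aligned above it. Descend and grip.

arm_command --steps '[{"slide": [-29,2,5],"turn": -4,"gripper": 0.6},{"slide": [-29,2,25],"turn": -4,"gripper": 0.6},{"slide": [-29,2,45],"turn": -4,"gripper": 0.6},{"slide": [-29,2,60],"turn": -4,"gripper": 0.6},{"slide": [-29,2,60],"turn": -4,"gripper": 0.6},{"slide": [-29,2,60],"turn": -4,"gripper": 0.3},{"slide": [-29,2,60],"turn": -4,"gripper": 0.2},{"slide": [-29,2,60],"turn": -4,"gripper": 0.1},{"slide": [-29,2,60],"turn": -4,"gripper": 0.04},{"slide": [-29,2,60],"turn": -4,"gripper": 0.04}]' --force 20

```text
t: 15.02
tcp_pos: [563.5, 104.2, 129.4]
ee_rot: [0.001, -0.275, 0.961, -0.0]
wrist_force: [1.6, -1.6, 2.5]
grip_width: 8.8
```

arm_command --steps '[{"slide": [0,0,0],"turn": 0,"gripper": 0.04},{"slide": [0,0,0],"turn": 0,"gripper": 0.04}]'

```text
t: 15.18
tcp_pos: [563.5, 104.2, 129.2]
ee_rot: [0.001, -0.275, 0.961, -0.0]
wrist_force: [1.6, -1.9, 6.0]
grip_width: 9.1
```

```bash
python3 -c "
from h import *
arc((532.2,84.2))"
```

```text
t 15.18 tcp [563.5 104.2 129.2] psi -148.1 j [ 0.18  0.42  1.85 -0.    0.88 -1.95] F [ 1.6 -1.9  6. ] M [-0.24 -0.21  0.1 ] w 9.1
slide [37.2 -0.4 -0.9] turn None
bar angle 32.6 r 37.2 Fradial 0.3 Ftang ccw -2.4
```

arm_command --steps '[{"slide": [0.2,-3.9,0.1],"turn": 6,"gripper": 0.04},{"slide": [0.8,-7.7,0.2],"turn": 12,"gripper": 0.04},{"slide": [1.8,-11.4,0.3],"turn": 18,"gripper": 0.04},{"slide": [3.2,-15,0.4],"turn": 24,"gripper": 0.04},{"slide": [5,-18.5,0.5],"turn": 30,"gripper": 0.04},{"slide": [7.1,-21.7,0.6],"turn": 36,"gripper": 0.04},{"slide": [9.5,-24.8,0.7],"turn": 42,"gripper": 0.04},{"slide": [9.5,-24.8,0.7],"turn": 42,"gripper": 0.04}]'

```text
t: 15.85
tcp_pos: [568.7, 77.7, 128.5]
ee_rot: [0.001, 0.091, 0.996, 0.0]
wrist_force: [0.5, -2.5, 6.5]
grip_width: 9.1
```

```bash
python3 -c "
from h import *
arc((532.2,84.2))"
```

```text
t 15.85 tcp [568.7  77.7 128.5] psi 169.5 j [ 0.13  0.42  1.85 -0.    0.88 -1.25] F [ 0.5 -2.5  6.5] M [-0.18 -0.21  0.08] w 9.1
slide [37.1 -0.2 -1.6] turn None
bar angle -10.1 r 37.1 Fradial 1.0 Ftang ccw -2.3
```

arm_command --steps '[{"slide": [0.1,-2,0],"turn": 3,"gripper": 0.04},{"slide": [0.2,-3.9,0.1],"turn": 6,"gripper": 0.04},{"slide": [0.2,-3.9,0.1],"turn": 6,"gripper": 0.04}]'

```text
t: 16.1
tcp_pos: [567.9, 74.2, 128.5]
ee_rot: [0.001, 0.142, 0.99, 0.0]
wrist_force: [0.7, -1.5, 6.4]
grip_width: 9.2
```

```bash
python3 -c "
from h import *
arc((532.2,84.2))"
```

```text
t 16.1 tcp [567.9  74.2 128.5] psi 163.7 j [ 0.13  0.42  1.85 -0.    0.87 -1.16] F [ 0.7 -1.5  6.4] M [-0.28 -0.21 -0.01] w 9.2
slide [37.1 -0.4 -1.6] turn None
bar angle -15.7 r 37.1 Fradial 1.1 Ftang ccw -1.3
```

arm_command --steps '[{"slide": [0.1,-2,0],"turn": 3,"gripper": 0.04},{"slide": [0.2,-3.9,0.1],"turn": 6,"gripper": 0.04},{"slide": [0.2,-3.9,0.1],"turn": 6,"gripper": 0.04}]'

```text
t: 16.35
tcp_pos: [566.6, 70.5, 128.4]
ee_rot: [0.001, 0.193, 0.981, 0.0]
wrist_force: [1.8, -1.6, 8.1]
grip_width: 8.9
```

```bash
python3 -c "
from h import *
arc((532.2,84.2))"
```

```text
t 16.35 tcp [566.6  70.5 128.4] psi 157.7 j [ 0.12  0.41  1.85 -0.    0.87 -1.06] F [ 1.8 -1.6  8.1] M [-0.31 -0.15  0.07] w 8.9
slide [37.  -0.4 -1.7] turn None
bar angle -21.7 r 37.1 Fradial 2.3 Ftang ccw -0.9
```

arm_command --steps '[{"slide": [0.1,-2,0],"turn": 3,"gripper": 0.04},{"slide": [0.2,-3.9,0],"turn": 6,"gripper": 0.04},{"slide": [0.2,-3.9,0],"turn": 6,"gripper": 0.04}]'

```text
t: 16.6
tcp_pos: [565.0, 67.0, 128.4]
ee_rot: [0.001, 0.244, 0.97, 0.0]
wrist_force: [1.2, -1.1, 8.2]
grip_width: 9.3
```

```bash
python3 -c "
from h import *
arc((532.2,84.2))"
```

```text
t 16.6 tcp [565.   67.  128.4] psi 151.7 j [ 0.12  0.41  1.86 -0.    0.87 -0.96] F [ 1.2 -1.1  8.2] M [-0.3  -0.18  0.02] w 9.3
slide [37.  -0.3 -1.7] turn None
bar angle -27.7 r 37.0 Fradial 1.5 Ftang ccw -0.4
```

The bar still follows freely, so I'll continue. The call's own force reading is enough to judge it.

arm_command --steps '[{"slide": [0.1,-2,0],"turn": 3,"gripper": 0.04},{"slide": [0.2,-3.9,0],"turn": 6,"gripper": 0.04},{"slide": [0.2,-3.9,0],"turn": 6,"gripper": 0.04}]'

```text
t: 16.85
tcp_pos: [563.0, 63.7, 128.4]
ee_rot: [0.001, 0.295, 0.956, 0.0]
wrist_force: [1.0, -2.0, 7.4]
grip_width: 9.4
```

arm_command --steps '[{"slide": [0.1,-2,0],"turn": 3,"gripper": 0.04},{"slide": [0.2,-3.9,0.1],"turn": 6,"gripper": 0.04},{"slide": [0.2,-3.9,0.1],"turn": 6,"gripper": 0.04}]'

```text
t: 17.1
tcp_pos: [560.7, 60.5, 128.4]
ee_rot: [0.001, 0.344, 0.939, 0.001]
wrist_force: [2.1, -1.6, 7.4]
grip_width: 9.4
```

arm_command --steps '[{"slide": [0.1,-2,0],"turn": 3,"gripper": 0.04},{"slide": [0.2,-3.9,0.1],"turn": 6,"gripper": 0.04},{"slide": [0.2,-3.9,0.1],"turn": 6,"gripper": 0.04}]'

```text
t: 17.35
tcp_pos: [558.0, 57.7, 128.3]
ee_rot: [0.001, 0.393, 0.92, 0.001]
wrist_force: [1.8, -1.4, 7.8]
grip_width: 9.1
```

arm_command --steps '[{"slide": [0.1,-2,0],"turn": 3,"gripper": 0.04},{"slide": [0.2,-3.9,0.1],"turn": 6,"gripper": 0.04},{"slide": [0.2,-3.9,0.1],"turn": 6,"gripper": 0.04}]'

```text
t: 17.6
tcp_pos: [555.1, 55.2, 128.2]
ee_rot: [0.001, 0.441, 0.898, 0.001]
wrist_force: [1.9, -2.1, 8.6]
grip_width: 8.6
```

```bash
python3 -c "
from h import *
arc((532.2,84.2))"
```

```text
t 17.6 tcp [555.1  55.2 128.2] psi 127.7 j [ 0.1   0.4   1.88 -0.    0.86 -0.56] F [ 1.9 -2.1  8.6] M [-0.27 -0.12  0.05] w 8.6
slide [36.9 -0.3 -1.8] turn None
bar angle -51.7 r 36.9 Fradial 2.8 Ftang ccw 0.1
```

arm_command --steps '[{"slide": [0.1,-2.3,0],"turn": 3.5,"gripper": 0.04},{"slide": [0.1,-4.5,0.1],"turn": 7,"gripper": 0.04},{"slide": [0.1,-4.5,0.1],"turn": 7,"gripper": 0.04}]'

```text
t: 17.85
tcp_pos: [551.4, 52.6, 128.2]
ee_rot: [0.001, 0.495, 0.869, 0.001]
wrist_force: [0.6, -1.3, 9.7]
grip_width: 9.1
```

arm_command --steps '[{"slide": [0.1,-2.3,0],"turn": 3.5,"gripper": 0.04},{"slide": [0.2,-4.5,0],"turn": 7,"gripper": 0.04},{"slide": [0.2,-4.5,0],"turn": 7,"gripper": 0.04}]'

```text
t: 18.1
tcp_pos: [549.6, 51.6, 128.4]
ee_rot: [0.003, 0.547, 0.837, 0.003]
wrist_force: [7.8, 4.9, 2.1]
grip_width: 9.3
```

```bash
python3 -c "
from h import *
arc((532.2,84.2))"
```

```text
t 18.1 tcp [549.6  51.6 128.4] psi 113.7 j [ 0.09  0.39  1.9   0.    0.85 -0.33] F [7.8 4.9 2.1] M [ 0.99 -1.26  0.6 ] w 9.3
slide [36.9 -2.8 -1.6] turn None
bar angle -62.0 r 37.0 Fradial -0.7 Ftang ccw 9.2
```

The bar stopped following: 9 N tangential plus a 0.6 Nm twist. I'll take out the twist and see whether the bar holds still.

arm_command --steps '[{"slide": [0,0,0],"turn": -2,"gripper": 0.04},{"slide": [0,0,0],"turn": -4,"gripper": 0.04},{"slide": [0,0,0],"turn": -4,"gripper": 0.04}]'

```text
t: 18.35
tcp_pos: [549.9, 51.7, 128.4]
ee_rot: [0.003, 0.515, 0.857, 0.003]
wrist_force: [9.3, 6.1, 1.3]
grip_width: 9.0
```

```bash
python3 -c "
from h import *
arc((532.2,84.2))"
```

```text
t 18.35 tcp [549.9  51.7 128.4] psi 118.0 j [ 0.09  0.39  1.9   0.    0.85 -0.4 ] F [9.3 6.1 1.3] M [ 1.02 -1.43  0.18] w 9.0
slide [37.  -0.4 -1.6] turn None
bar angle -61.4 r 37.0 Fradial -0.9 Ftang ccw 11.1
```

The bar holds still at 11 N tangential after 0.76 turn, so the collar has landed. Ease off, open and lift away.

arm_command --steps '[{"slide": [0,1,0],"turn": 0,"gripper": 0.04},{"slide": [0,1.5,0],"turn": 0,"gripper": 0.6},{"slide": [0,1.5,0],"turn": 0,"gripper": 0.6},{"slide": [0,1.5,0],"turn": 0,"gripper": 0.6},{"slide": [0,1.5,0],"turn": 0,"gripper": 0.6},{"slide": [0,1.5,-20],"turn": 0,"gripper": 0.6},{"slide": [0,1.5,-50],"turn": 0,"gripper": 0.6},{"slide": [0,1.5,-85],"turn": 0,"gripper": 0.6},{"slide": [0,1.5,-110],"turn": 0,"gripper": 0.6},{"slide": [0,1.5,-120],"turn": 0,"gripper": 0.6}]'

```text
t: 19.18
tcp_pos: [549.0, 51.1, 250.6]
ee_rot: [0.002, 0.516, 0.857, 0.001]
wrist_force: [0.9, -0.9, 0.1]
grip_width: 51.4
```

```bash
python3 -c "
from h import *
arc((532.2,84.2))
c=shot('scene','s5.png')
a=c['img'][165:265,170:340,::-1]; cv2.imwrite('pics/s5c.png',cv2.resize(a,None,fx=4.7,fy=4.7,interpolation=cv2.INTER_CUBIC))
"
```

```text
t 19.18 tcp [549.   51.1 250.6] psi 117.9 j [ 0.09  0.24  1.79 -0.    1.11 -0.4 ] F [ 0.9 -0.9  0.1] M [ 0.03 -0.01  0.01] w 51.4
slide [3.730e+01 1.000e-01 1.206e+02] turn None
bar angle -63.0 r 37.1 Fradial 1.3 Ftang ccw 0.4
```

View pics/s5c.png

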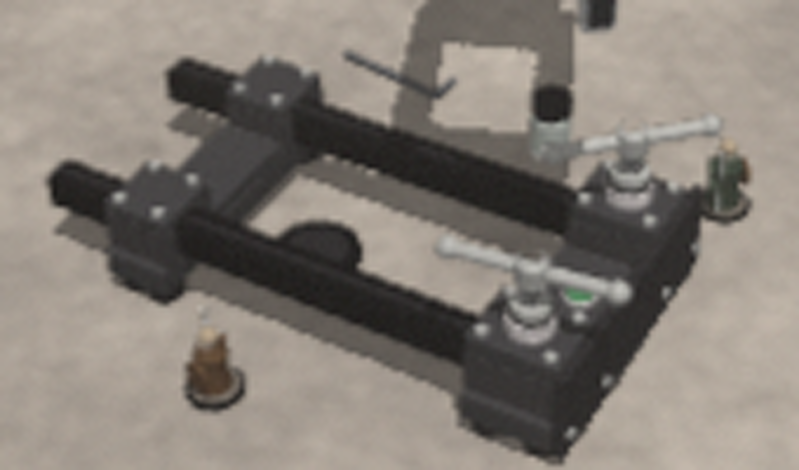

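The near rail's end is unchanged at (185,75). The near bar is turned, with ends at (575,148) and (712,125), and its collar sits on the boss at (628,185) as on the far clamp. The bystanders are where they were and the gripper is clear. Handing in.

```bash
python3 -c "
from h import *
print(bot.job_done())"
```

```text
the job is handed in; nothing more can be done
None
```

I pushed the near rail home and wound the near T-screw in until the handle went solid. Then I let go and handed the job in at about 19 s. No verdict was reported.

- **Rail:** it slid about 30 mm and met the stop with about 30 N. In the last picture its end has not moved since the push and overhangs as far as the far rail's.
- **Screw:** it took one half turn on one end of the bar and about a quarter turn on the other, about 0.76 turn in all. It then went solid, holding still at about 11 N sideways.
- **Brief overshoot:** the handle saw more for about a quarter of a second when the collar landed. With the twist of the grip added, I estimate the equivalent of about 25 N, above the 20 N guideline. I eased it off at once.
- **Rest of the scene:** the gripper reads about 1 N (noise) and is 120 mm above the bar. The bystanders in the last picture are where they were; the camera, ruin and blower are outside it.

**Not measured:** I could not read the screw tip's force on the rail. That it clamps with over 15 N, and stayed under the 48 N dent limit, is inferred from how the handle went solid.

**Early disagreement:** my first estimate of the screw axis was about 3.5 mm off, which caused about 19 N of radial pull during the first half turn. I corrected it while turning.

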